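# Sweep the tied bundles into the packing bay

## Task

Sweep the two tied bundles that lie on the bench into the open wooden packing bay with your fingertips, pushing each one until its long side lies flat against the bay's back board, one on either side of the stamp that stands in the bay, and then draw the hand clear. Only push them along the bench: do not take a bundle between the fingers, lift it or tip it up. Leave the thread spool, the stamp, the glue pot and the tamping stick where they stand.

Things in the scene. Friction and masses are not known exactly. Their poses are not given: they have to be found in the camera images.
- bay: Packing bay fixed to the bench: U-shaped fence of pale wood, open towards the robot, no floor. Boards 30 mm high, 14 mm thick; clear inside 420 (y) x 120 mm (x). Origin on the bench in the middle of the clear inside; x points from the open mouth (x = -60 mm) to the back board (inner face x = +60 mm); side boards' inner faces at y = +-210 mm. Turned by up to 0.12 rad; place varies.
- bundle_a: Tied flat bundle of green-brown cheroots lying on the bench, loose, about 46 x 109 x 21 mm, 0.05 to 0.11 kg; solid as a block 44 x 100 x 19 mm. Origin at the centre of its underside; its y axis runs along the length, x across it, z up. It starts on either side of the spool, its length within 0.35 rad of the world's y axis.
- bundle_b: The other, narrower tied bundle of cheroots, about 35 x 107 x 21 mm, 0.04 to 0.07 kg; solid as a block 32 x 100 x 19 mm. Origin, axes and start as for the first; it starts on the other side of the spool.
- spool: Thread spool, wooden ends and red thread, standing upright between the two bundles, 40 mm across, 48 mm tall; origin at the centre of its underside. Loose; not to be shifted.
- stamp: Rubber stamp with turned wooden knob, 36 x 47 x 52 mm tall, standing inside the bay within 20 mm of its middle line; origin at the centre of its underside. Loose; not to be shifted.
- pot: White glue pot, 65 mm across, 44 mm tall, standing at the left of the work; origin at the centre of its underside. Loose; not to be shifted.
- tamper: Turned wooden tamping stick standing on its foot far at the left, 31 mm across, 125 mm tall; origin at the centre of its underside. Loose; not to be shifted.
Things that resemble listed ones, but are neither listed nor needed, are in the scene too. What is shaped like the bundle_a but orange or yellow is not meant.

How it is judged:
By the outcome, as a careful person would: the job done as asked, in the order asked, and still so for the second after the job is handed in, with the robot touching nothing.
It also fails if it takes over 58 s, if anything falls off the work surface, if the arm or the gripper's body presses on something with over 40 N, if the wrist force passes 120 N, or if a joint passes its speed limit or range.

## Robot

A 6-joint arm with a two-finger parallel gripper is mounted at the origin on a cart in front of the work surface, level with it; the furniture and walls round the work are solid. World frame = base frame: x ahead of the robot, y to its left, z up, the work surface at z = 0. Lengths are in m, angles in rad, forces in N, time in s.
With the tool pointing down it reaches from about 0.3 to 0.775 m from the base axis. Payload 14.6 kg.
Tool frame: the origin (TCP) lies at the very end of the fingers, on their centre line; the grasp point (between the pads) lies ctrl.tcp_to_grasp behind it (ctrl.tcp_to_grasp is the distance from the TCP to the grasp point, in m); x points along the fingers, y is the direction in which the jaws open and shut, and the axes are right-handed (so a half turn about x gives the same grasp; the last joint's range is limited). The gripper opens to 94 mm and grips with 3 to 60 N. Pads are 16 mm wide; open, the fingers measure 119 mm over their backs; the gripper's body (75 mm by 177 mm) begins 78 mm behind the grasp point.
Start: joints at [1.062, 0.3, 1.521, -0, 1.321, -0.067], TCP at [0.235, 0.497, 0.205] pointing down, gripper open.
Joint ranges: [-3.03, 3.03], [-0.79, 2.21], [0.23, 2.52], [-1.04, 4.18], [0, 3.07], [-2.55, 2.55]. Speed limits (rad/s): [2.22, 2.22, 2.57, 3.14, 3.14, 3.14].

## Interface

Orientations are given as [roll, pitch, yaw] about the fixed x, y, z axes, in that order (R = Rz(yaw) Ry(pitch) Rx(roll)).
In Python, from station import ctrl gives the robot as it stands.
- The arm moves only by the tool play_rows, never from a script. Its argument "increments" is a list that holds one entry, the list of rows, each a list of 5 numbers: the closure in counts, from 0 (fully open) to 255 (shut), then the shift along the tool's x, y, z in cm, then the turn about the tool's x in degrees. A call has 1 to 12 rows; each row shifts and turns the commanded pose from where the row before left it, along the tool's axes as they then stand; what a row does not reach is not made up. A row lasts 1/12 s, in which the tool goes at most 41.7 mm and 7.16 degrees, less where a joint would pass 70% of its speed; a pose out of reach is approached as far as the arm can. A call is refused whole if a number of a shift passes 4.17 or a number of a turn 7.16, either way. A call with a gripper value outside its range is refused whole. The fingers move at their own pace and stop on an object; "newtons" is the grip in N (left out, the last holds). Time passes only in rows, so rows that do not move let the fingers close. It gives the time, the measured TCP pose, the force and the opening at its end, in the units of the state.
- ctrl.get_obs(): the state, without advancing time (a new reading comes with each control period).
- ctrl.camera(name): name is "scene" or "top"; returns the picture (420x560x3 uint8, red, green, blue); there is no depth.
- ctrl.calibration(name): a dict with "fx", "fy", "cx", "cy" (pixels), "rvec" (rotation vector, rad) and "tvec" (3), from world to camera coordinates, as OpenCV has them. Camera axes: x right, y down, z forward; pixel columns grow to the right and rows downward; lengths in m; the calibration is good to about 2 mm. A picture is of the moment at which its call begins. calibration takes no time and is no camera call.
- ctrl.hand_in(): hands the job in, once; it reports no verdict.
The state is a dict: "time_s": time; "qpos": joint angles; "joint_vel": joint speeds; "tau": joint torques, N m; "ee_pos": TCP position; "eef_rot": TCP orientation; "force": force on the tool from outside, world axes, zero at the start; "moment": the same for the moment, N m; "grip_width": finger opening in m.
Only numpy, scipy, OpenCV 4.12 (cv2) and the standard library are available. Lean on these libraries where they do the work, as an engineer would, in place of code of your own. Each camera call takes 0.05 s, during which the arm holds its last target.

## Working session

There is one attempt and no reset: what is moved stays moved. The work goes in short steps, Python scripts to look and compute and a tool call to move; the robot and the scene stay as the last step left them, time stands still between calls to the robot, and variables do not carry over. Pictures are saved under pics/ and viewed, and the job is handed in when it is done.

Besides the shell and the picture viewer there is one more tool, called as name(argument=value, ...) on one line, values as JSON. play_rows: Moves the arm, as the interface text tells. Its arguments: {"type":"object","properties":{"increments":{"type":"array"},"newtons":{"type":"number"}},"required":["increments"]}

```bash
mkdir -p pics; ls; cat > h.py <<'E'
import numpy as np, cv2
from station import ctrl
def save(im,n): cv2.imwrite(f'pics/{n}.png',cv2.cvtColor(im,cv2.COLOR_RGB2BGR))
def ray(name,uv,z):
    c=ctrl.calibration(name); R=cv2.Rodrigues(np.array(c['rvec'],float))[0]; t=np.array(c['tvec'],float).ravel()
    uv=np.atleast_2d(np.array(uv,float))
    d=np.c_[(uv[:,0]-c['cx'])/c['fx'],(uv[:,1]-c['cy'])/c['fy'],np.ones(len(uv))]@R
    o=-R.T@t
    s=(z-o[2])/d[:,2]
    return o+s[:,None]*d
def proj(name,P):
    c=ctrl.calibration(name); K=np.array([[c['fx'],0,c['cx']],[0,c['fy'],c['cy']],[0,0,1.]])
    return cv2.projectPoints(np.atleast_2d(np.array(P,float)),np.array(c['rvec'],float),np.array(c['tvec'],float),K,None)[0][:,0]
E
python3 - <<'E'
from h import *
for n in ('top','scene'):
    save(ctrl.camera(n),n+'0')
    c=ctrl.calibration(n); R=cv2.Rodrigues(np.array(c['rvec'],float))[0]; print(n,c['fx'],-R.T@np.array(c['tvec']).ravel(),R[2])
o=ctrl.get_obs(); print(o, ctrl.tcp_to_grasp)
E
```

```text
pics
top 440.8371176717337 [0.43068239 0.02518897 1.42899559] [ 0.10167739  0.01515756 -0.99470194]
scene 385.0636851881576 [ 0.15413252 -0.56919818  0.68034241] [ 0.41218519  0.64377883 -0.64471093]
{'time_s': 0.1, 'qpos': array([ 1.06240379e+00,  3.00388202e-01,  1.52152010e+00, -2.09857111e-05,
        1.32069018e+00, -6.65790504e-02]), 'joint_vel': array([-0.00025764, -0.0013879 , -0.00246724, -0.00078976, -0.00196091,
       -0.00062939]), 'tau': array([ 1.45116468e-03, -5.32649839e+01, -3.53285229e+01,  7.09751202e-02,
        2.35537381e-02, -7.11830330e-05]), 'ee_pos': array([0.23505185, 0.4969843 , 0.2049576 ]), 'eef_rot': array([-1.61716831,  1.5697903 , -2.05897659]), 'force': array([-0.7898079 ,  0.06290236, -0.01271136]), 'moment': array([-0.02978703, -0.00555125,  0.01307392]), 'grip_width': 0.09370448936666413} 0.0188
```

```bash
ls -la pics
```

```text
total 820
drwxr-xr-x 2 agent agent   4096 Dec  7 01:25 .
drwxr-xr-x 3 agent agent   4096 Dec  7 01:25 ..
-rw-r--r-- 1 agent agent 394329 Dec  7 01:25 scene0.png
-rw-r--r-- 1 agent agent 430790 Dec  7 01:25 top0.png
```

View pics/top0.png

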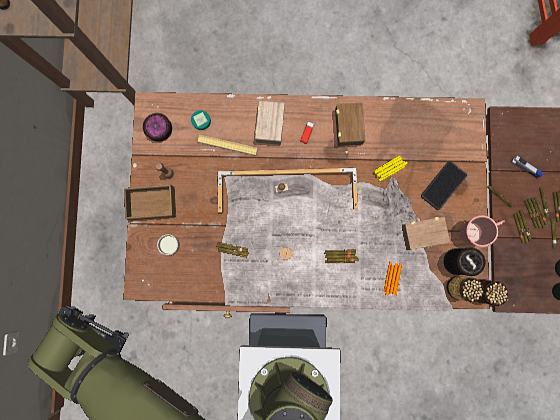

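View pics/scene0.png

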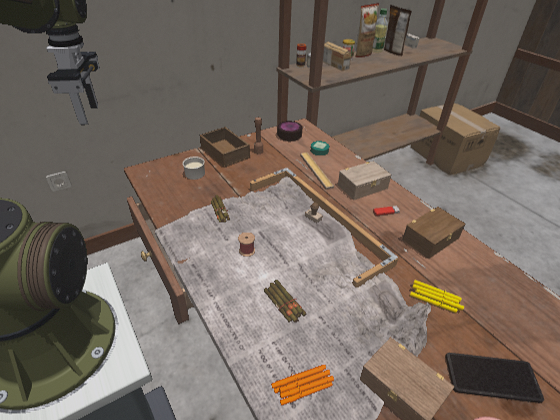

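The top view shows the left bundle at about (233,249), the right bundle at (341,256), the spool at (285,254), the bay at (219..357, 172..210), and the stamp at (281,187). The pot is at (168,244) and the tamper at (165,172). The green sticks at (525,205) lie on another table. The orange (393,278) and yellow (390,167) bundles are decoys. I'll enlarge the work area to confirm.

```bash
python3 - <<'E'
import cv2
im=cv2.imread('pics/top0.png')
cv2.imwrite('pics/crop0.png',cv2.resize(im[160:280,205:370],None,fx=4.8,fy=4.8,interpolation=cv2.INTER_CUBIC))
E
```

```text
(no output)
```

View pics/crop0.png

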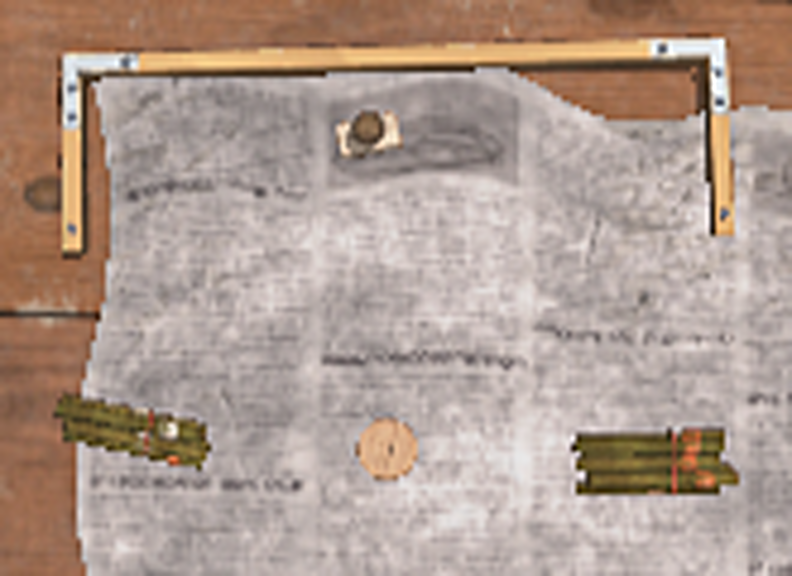

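```bash
cat > m.py <<'E'
from h import *
def bundles(im):
    hsv=cv2.cvtColor(im,cv2.COLOR_RGB2HSV)
    m=((hsv[...,1]>95)&(hsv[...,2]<190)&(hsv[...,0]<45)).astype(np.uint8)
    m=cv2.morphologyEx(m,cv2.MORPH_CLOSE,np.ones((3,3)))
    cs,_=cv2.findContours(m,cv2.RETR_EXTERNAL,cv2.CHAIN_APPROX_NONE)
    out=[]
    for c in cs:
        if cv2.contourArea(c)<150: continue
        P=ray('top',c[:,0],0.015)[:,:2]
        out.append((cv2.minAreaRect((P*1000).astype(np.float32)),cv2.boundingRect(c)))
    return out
E
python3 - <<'E'
from m import *
im=cv2.cvtColor(cv2.imread('pics/top0.png'),cv2.COLOR_BGR2RGB)
for r,b in bundles(im):
    if max(r[1])<200: print(np.round(r[0]),np.round(r[1]),round(r[2],1),b)
print('bay back inner base guess', ray('top',[[222,174],[355,173]],0.03))
E
```

```text
[-38. 715.] [46. 90.] 87.9 (49, 389, 18, 31)
[ 373. -321.] [ 41. 104.] 78.5 (384, 261, 18, 34)
[ 443. -159.] [ 41. 108.] 1.3 (324, 249, 35, 14)
[1234. -831.] [ 99. 163.] 87.6 (529, 0, 31, 46)
bay back inner base guess [[ 0.6954086   0.22832493  0.03      ]
 [ 0.70724972 -0.19951308  0.03      ]]
```

```bash
python3 - <<'E'
from h import *
def c(P,z): 
    P=np.array(P,float); uv=np.c_[205+P[:,0]/4.8-.4,160+P[:,1]/4.8-.4]; return np.round(ray('top',uv,z)[:,:2]*1000)
print('outer corners L,R',c([[62,57],[725,40]],.03).tolist())
print('inner back edge pts',c([[135,71],[650,56]],.03).tolist())
print('side ends L(out,in) R(in,out)',c([[62,253],[83,252],[712,236],[734,234]],.03).tolist())
print('stamp base corners',c([[338,128],[396,112],[403,145],[347,155]],.012).tolist())
print('spool top',c([[387,449],[357,449],[417,449],[387,419],[387,479]],.048).tolist())
print('A',c([[578,434],[724,430],[720,493],[577,493],[740,474]],.015).tolist())
print('B',c([[64,397],[57,437],[205,466],[209,428]],.015).tolist())
uv=np.array([[168,244],[165,172]]);print('pot',ray('top',uv[:1],.044),'tamper?',ray('top',uv[1:],.0))
E
```

```text
outer corners L,R [[703.0, 243.0], [724.0, -201.0]]
inner back edge pts [[695.0, 194.0], [712.0, -151.0]]
side ends L(out,in) R(in,out) [[571.0, 238.0], [572.0, 224.0], [591.0, -193.0], [593.0, -208.0]]
stamp base corners [[662.0, 57.0], [674.0, 18.0], [651.0, 13.0], [643.0, 50.0]]
spool top [[446.0, 19.0], [445.0, 39.0], [446.0, -0.0], [465.0, 20.0], [426.0, 19.0]]
A [[459.0, -108.0], [464.0, -204.0], [422.0, -202.0], [420.0, -107.0], [435.0, -215.0]]
B [[476.0, 236.0], [449.0, 239.0], [432.0, 140.0], [457.0, 138.0]]
pot [[0.46609205 0.38851702 0.044     ]] tamper? [[0.70399907 0.42136693 0.        ]]
```

```bash
cat > p.py <<'E'
from h import *
from scipy.spatial.transform import Rotation as Ro
def state(verbose=1):
    o=ctrl.get_obs(); R=Ro.from_euler('xyz',o['eef_rot']).as_matrix(); p=np.array(o['ee_pos'])
    if verbose: print('t',round(o['time_s'],2),'p',np.round(p*1000,1),'F',np.round(o['force'],1),'w',round(o['grip_width']*1000,1)); print('toolx',np.round(R[:,0],3),'y',np.round(R[:,1],3),'z',np.round(R[:,2],3))
    return p,R
def go(target_mm):
    p,R=state(0); print('to',target_mm,'tool cm',np.round(R.T@(np.array(target_mm)/1000-p)*100,2))
E
python3 - <<'E'
from p import *
p,R=state()
for yaw,n in((.047,'bay'),(-.17,'B')):
  for s in(1,-1):
    y=s*np.array([-np.sin(yaw),np.cos(yaw),0]); a=np.degrees(np.arctan2(y@R[:,2],y@R[:,1])); print(n,s,a)
E
```

```text
t 0.1 p [235.1 497.  205. ] F [-0.8  0.1 -0. ] w 93.7
toolx [-0.    -0.001 -1.   ] y [ 0.428  0.904 -0.001] z [ 0.904 -0.428 -0.   ]
bay 1 -28.006664330462325
bay -1 151.9933356695377
B 1 -15.573476071942709
B -1 164.4265239280573
```

```bash
python3 - <<'E'
from h import *
im=cv2.imread('pics/scene0.png'); im=cv2.resize(im,None,fx=3,fy=3,interpolation=cv2.INTER_CUBIC)
def box(c,yaw,w,l,h,z0=0):
    a=np.array([np.cos(yaw),np.sin(yaw)]);b=np.array([-a[1],a[0]])
    for z in(z0,h):
        P=[np.r_[np.array(c)+a*i*w/2+b*j*l/2,z]/1000 for i,j in((1,1),(1,-1),(-1,-1),(-1,1))]
        cv2.polylines(im,[(proj('scene',P)*3+1).astype(int)],True,(255,0,255),1)
box((453,188),-.17,32,100,19); box((442,-157),.05,44,100,19); box((446,19),0,40,40,48); box((656,35),-.25,36,47,12)
ya=.047; a=np.array([np.cos(ya),np.sin(ya)]); b=np.array([-a[1],a[0]])
ctr=np.array([704,15])-60*a+b*4; print(ctr)
box(ctr,ya,120,420,30)
cv2.imwrite('pics/ov.png',cv2.resize(im[480:930,560:1260],None,fx=1.1,fy=1.1))
E
```

```text
[643.87832701  16.17662093]
```

View pics/ov.png

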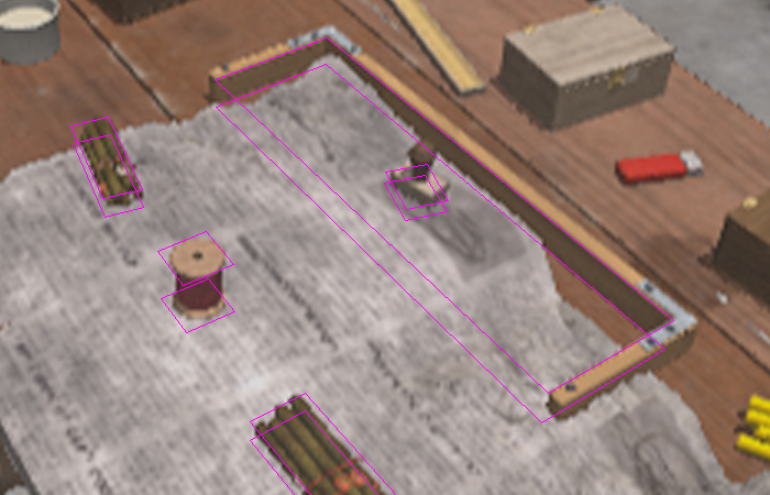

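```bash
python3 - <<'E'
import cv2, numpy as np
im=cv2.imread('pics/scene0.png'); a=cv2.resize(im[190:240,290:345],None,fx=8,fy=8,interpolation=cv2.INTER_CUBIC)
im=cv2.imread('pics/top0.png'); b=cv2.resize(im[170:205,260:302],None,fx=8,fy=8,interpolation=cv2.INTER_CUBIC)
o=np.zeros((400,800,3),np.uint8); o[:,:440]=a; o[:280,450:450+336]=b; cv2.imwrite('pics/st.png',o)
E
```

```text
(no output)
```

View pics/st.png

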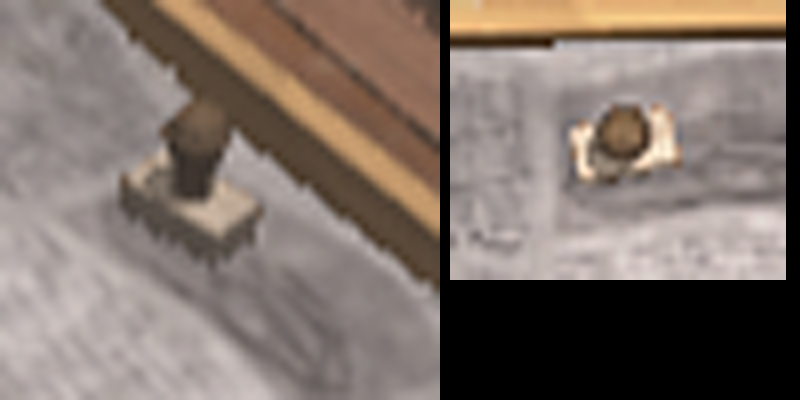

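```bash
python3 - <<'E'
from h import *
for z in(.012,.018): print(z,np.round(ray('scene',[[305.6,211.9],[316.5,220],[322.75,216]],z)*1000).tolist())
print(np.round(ray('top',[[281+0.5,187.6]],.018)*1000))
E
```

```text
0.012 [[650.0, 59.0, 12.0], [655.0, 17.0, 12.0], [680.0, 22.0, 12.0]]
0.018 [[645.0, 53.0, 18.0], [651.0, 12.0, 18.0], [675.0, 16.0, 18.0]]
[[657.  36.  18.]]
```

play_rows(increments=[[[255,0,0,0,-5.2],[255,0,0,0,-5.2],[255,0,0,0,-5.2],[255,0,0,0,0]]], newtons=20)

```text
time_s: 0.43
ee_pos: [0.2351, 0.497, 0.2051]
eef_rot: [-1.911, 1.57, -2.076]
force: [-0.4, 0.1, 0.1]
grip_width: 0.0707
```

```bash
python3 - <<'E'
from p import *
state(); go([466.5,267,205]); go([466.5,267,6])
E
```

```text
t 0.43 p [235.1 497.  205.1] F [-0.4  0.1  0.1] w 70.7
toolx [-0.    -0.001 -1.   ] y [ 0.164  0.986 -0.001] z [ 0.986 -0.164 -0.   ]
to [466.5, 267, 205] tool cm [ 2.000e-02 -1.889e+01  2.661e+01]
to [466.5, 267, 6] tool cm [ 19.92 -18.87  26.61]
```

play_rows(increments=[[[255,0,-1.89,2.66,0],[255,0,-1.89,2.66,0],[255,0,-1.89,2.66,0],[255,0,-1.89,2.66,0],[255,0,-1.89,2.66,0],[255,0,-1.89,2.66,0],[255,0,-1.89,2.66,0],[255,0,-1.89,2.66,0],[255,0,-1.89,2.66,0],[255,0,-1.89,2.66,0],[255,0,0,0,0],[255,0,0,0,0]]])

```text
time_s: 1.43
ee_pos: [0.466, 0.265, 0.205]
eef_rot: [-2.569, 1.57, -2.743]
force: [-0.2, 0.5, 0.1]
grip_width: 0.0005
```

play_rows(increments=[[[255,2.5,0,0,0],[255,2.5,0,0,0],[255,2.5,0,0,0],[255,2.5,0,0,0],[255,2.5,0,0,0],[255,2.5,0,0,0],[255,2.0,0,0,0],[255,1.5,0,0,0],[255,0.8,0,0,0],[255,0,0,0,0],[255,0,0,0,0]]])

```text
time_s: 2.35
ee_pos: [0.4653, 0.2666, 0.0129]
eef_rot: [0.892, 1.571, 0.723]
force: [-0.0, -0.2, 0.3]
grip_width: 0.0003
```

```bash
python3 - <<'E'
from p import *
state(); save(ctrl.camera('scene'),'s1'); save(ctrl.camera('top'),'t1')
im=cv2.imread('pics/s1.png'); cv2.imwrite('pics/s1c.png',cv2.resize(im[100:330,130:430],None,fx=2.6,fy=2.6))
E
```

```text
t 2.35 p [465.3 266.6  12.9] F [-0.  -0.2  0.3] w 0.3
toolx [ 0.  0. -1.] y [0.169 0.986 0.   ] z [ 0.986 -0.169  0.   ]
```

View pics/s1c.png

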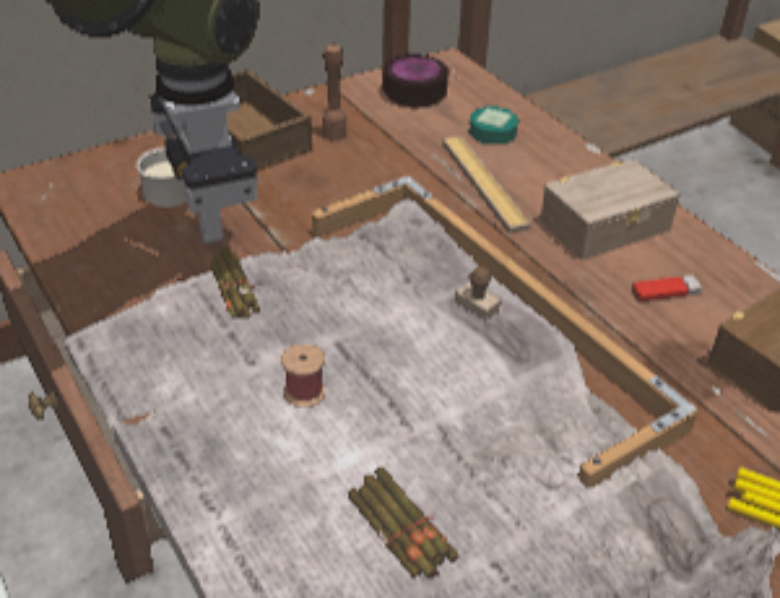

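The hand stands just off B's left end and in line with its length. I'll lower it a little and push B rightward along its axis.

play_rows(increments=[[[255,0.7,0,0,0],[255,0,-0.6,0,0],[255,0,-0.6,0,0],[255,0,-0.6,0,0],[255,0,-0.6,0,0],[255,0,-0.6,0,0],[255,0,-0.6,0,0],[255,0,-0.6,0,0],[255,0,-0.6,0,0],[255,0,-0.6,0,0],[255,0,-0.4,0,0],[255,0,-0.2,0,0]]])

```text
time_s: 3.45
ee_pos: [0.4552, 0.2063, 0.0055]
eef_rot: [-2.669, 1.571, -2.839]
force: [1.1, 0.7, 0.1]
grip_width: 0.0003
```

play_rows(increments=[[[255,0,0,0,0],[255,0,0.6,0,0],[255,0,0.8,0,0],[255,0,0.8,0,0],[255,-2,0,0,0],[255,-3,0,0,0],[255,-3,0,0,0],[255,0,0,0,0]]])

```text
time_s: 4.12
ee_pos: [0.4612, 0.2305, 0.0906]
eef_rot: [0.567, 1.563, 0.398]
force: [-0.3, 1.5, 0.6]
grip_width: 0.0001
```

```bash
python3 - <<'E'
from p import *
state(); save(ctrl.camera('top'),'t2'); save(ctrl.camera('scene'),'s2')
im=cv2.imread('pics/t2.png'); a=cv2.resize(im[160:280,205:370],None,fx=4.8,fy=4.8,interpolation=cv2.INTER_CUBIC); cv2.imwrite('pics/t2c.png',a)
E
```

```text
t 4.12 p [461.2 230.5  90.6] F [-0.3  1.5  0.6] w 0.1
toolx [ 0.007  0.003 -1.   ] y [0.168 0.986 0.004] z [ 0.986 -0.168  0.006]
```

View pics/t2c.png

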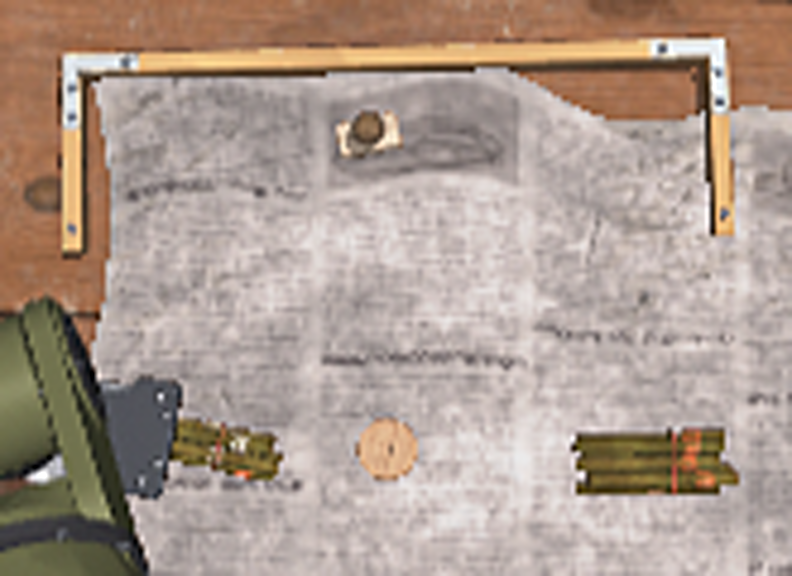

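View pics/s2.png

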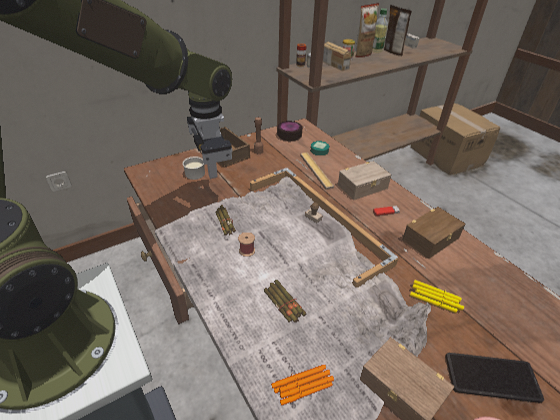

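```bash
python3 - <<'E'
from p import *
go([401,149,90]);go([401,149,6])
E
```

```text
to [401, 149, 90] tool cm [-0.4  -8.92 -4.41]
to [401, 149, 6] tool cm [ 8.   -8.93 -4.43]
```

play_rows(increments=[[[92,0,0,-2.2,0],[92,0,-1,-2.2,0],[92,0,-2.5,0,0],[92,0,-2.5,0,0],[92,0,-2.5,0,0],[92,0,-0.4,0,0],[92,0,0,0,0],[92,0,0,0,0]]])

```text
time_s: 4.88
ee_pos: [0.4007, 0.1487, 0.085]
eef_rot: [-2.897, 1.57, -3.067]
force: [-0.3, -0.4, -1.0]
grip_width: 0.0503
```

```bash
python3 - <<'E'
from p import *
state();go([401,149,6])
save(ctrl.camera('top'),'t3'); save(ctrl.camera('scene'),'s3')
im=cv2.imread('pics/t3.png'); a=cv2.resize(im[160:280,205:370],None,fx=3,fy=3,interpolation=cv2.INTER_CUBIC)
im=cv2.imread('pics/s3.png'); b=cv2.resize(im[100:280,170:350],None,fx=2,fy=2,interpolation=cv2.INTER_CUBIC)
o=np.zeros((720,500,3),np.uint8);o[:360,:495]=a;o[360:,:360]=b;cv2.imwrite('pics/c3.png',o[:600] if 0 else cv2.resize(o,None,fx=.83,fy=.83))
E
```

```text
t 4.88 p [400.7 148.7  85. ] F [-0.3 -0.4 -1. ] w 50.3
toolx [-0.001 -0.    -1.   ] y [ 0.169  0.986 -0.   ] z [ 0.986 -0.169 -0.001]
to [401, 149, 6] tool cm [7.9  0.04 0.03]
```

View pics/c3.png

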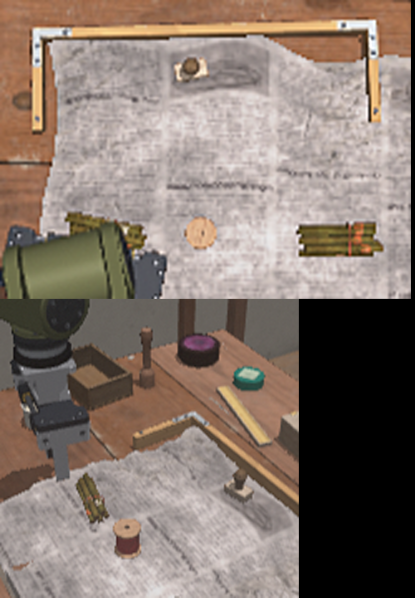

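play_rows(increments=[[[92,2.5,0,0,0],[92,2.5,0,0,0],[92,2,0,0,0],[92,0.9,0,0,0],[92,0,0,0,0],[92,0,0,0.6,0],[92,0,0,0.6,0],[92,0,0,0.6,0],[92,0,0,0.6,0],[92,0,0,0.6,0],[92,0,0,0.6,0]]])

```text
time_s: 5.9
ee_pos: [0.437, 0.142, 0.0068]
eef_rot: [0.423, 1.57, 0.253]
force: [0.5, -0.3, 1.0]
grip_width: 0.0603
```

play_rows(increments=[[[92,0,0,0.6,-1],[92,0,0,0.6,-1],[92,0,0,0.6,-1],[92,0,0,0.6,-1],[92,0,0,0.6,-1],[92,0,0,0.6,-1],[92,0,0,0.6,-1],[92,0,0,0.6,-1],[92,0,0,0.6,-1],[92,0,0,0.6,-1],[92,0,0,0.6,-1.2],[92,0,0,0.6,-1.2]]])

```text
time_s: 6.9
ee_pos: [0.5084, 0.1369, 0.0064]
eef_rot: [0.74, 1.571, 0.789]
force: [-0.6, 0.3, 0.1]
grip_width: 0.0601
```

```bash
cat > look.py <<'E'
import sys
from p import *
n=sys.argv[1]
state()
save(ctrl.camera('top'),'t'+n); save(ctrl.camera('scene'),'s'+n)
im=cv2.imread(f'pics/t{n}.png'); a=cv2.resize(im[160:280,205:370],None,fx=3,fy=3,interpolation=cv2.INTER_CUBIC)
im=cv2.imread(f'pics/s{n}.png'); b=cv2.resize(im[160:330,190:410],None,fx=1.8,fy=2,interpolation=cv2.INTER_CUBIC)[:,:305] if 0 else cv2.resize(im[150:330,190:410],None,fx=2,fy=2,interpolation=cv2.INTER_CUBIC)
o=np.zeros((360,495+440,3),np.uint8);o[:,:495]=a;o[:,495:]=b;cv2.imwrite(f'pics/c{n}.png',cv2.resize(o,None,fx=.855,fy=.855))
E
python3 look.py 4
```

```text
t 6.9 p [508.4 136.9   6.4] F [-0.6  0.3  0.1] w 60.1
toolx [ 0.  0. -1.] y [-0.049  0.999  0.   ] z [0.999 0.049 0.   ]
```

View pics/c4.png

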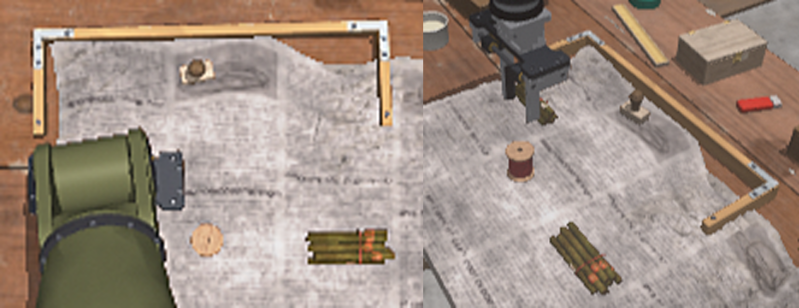

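play_rows(increments=[[[92,0,0,0.9,0],[92,0,0,0.9,0],[92,0,0,0.9,0],[92,0,0,0.9,0],[92,0,0,0.9,0],[92,0,0,0.9,0],[92,0,0,0.9,0],[92,0,0,0.9,0],[92,0,0,0.9,0],[92,0,0,0.9,0],[92,0,0,0.7,0],[92,0,0,0.6,0]]])

```text
time_s: 8.0
ee_pos: [0.611, 0.1418, 0.0063]
eef_rot: [-3.059, 1.571, -3.013]
force: [-0.3, -0.0, 0.5]
grip_width: 0.0601
```

```bash
python3 look.py 5
```

```text
t 8.0 p [611.  141.8   6.3] F [-0.3 -0.   0.5] w 60.1
toolx [-0. -0. -1.] y [-0.047  0.999 -0.   ] z [ 0.999  0.047 -0.   ]
```

View pics/c5.png

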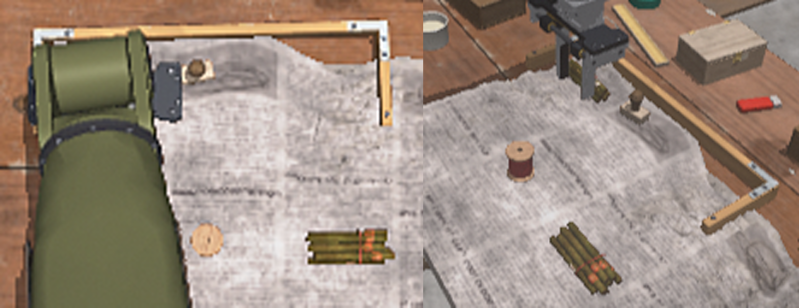

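play_rows(increments=[[[92,0,0,0.6,0],[92,0,0,0.6,0],[92,0,0,0.6,0],[92,0,0,0.6,0],[92,0,0,0.6,0],[92,0,0,0.4,0],[92,0,0,0.3,0],[92,0,0,0.2,0],[92,0,0,0.1,0],[92,0,0,0,0]]])

```text
time_s: 8.93
ee_pos: [0.6507, 0.1436, 0.0064]
eef_rot: [0.229, 1.571, 0.276]
force: [-0.3, 0.2, -0.6]
grip_width: 0.06
```

play_rows(increments=[[[92,0,0,0.1,0],[92,0,0,0.1,0],[92,0,0,0,0]]])

```text
time_s: 9.18
ee_pos: [0.6528, 0.1437, 0.0065]
eef_rot: [-0.109, 1.571, -0.062]
force: [-0.8, 0.1, 0.4]
grip_width: 0.0605
```

play_rows(increments=[[[92,0,0,0.1,0],[92,0,0,0.1,0],[92,0,0,0,0]]])

```text
time_s: 9.43
ee_pos: [0.6548, 0.1438, 0.0065]
eef_rot: [0.115, 1.571, 0.162]
force: [-0.6, 0.1, -0.5]
grip_width: 0.0601
```

play_rows(increments=[[[92,0,0,0.1,0],[92,0,0,0.1,0],[92,0,0,0,0]]])

```text
time_s: 9.68
ee_pos: [0.6552, 0.1439, 0.0064]
eef_rot: [-3.068, 1.566, -3.021]
force: [-13.7, -1.5, 8.7]
grip_width: 0.0601
```

```bash
python3 - <<'E'
from p import *
state(); save(ctrl.camera('scene'),'s6')
im=cv2.imread('pics/s6.png'); cv2.imwrite('pics/c6.png',cv2.resize(im[150:240,240:360],None,fx=6,fy=6,interpolation=cv2.INTER_CUBIC))
E
```

```text
t 9.68 p [655.2 143.9   6.4] F [-13.7  -1.5   8.7] w 60.1
toolx [-0.004 -0.001 -1.   ] y [-0.047  0.999 -0.   ] z [ 0.999  0.047 -0.004]
```

View pics/c6.png

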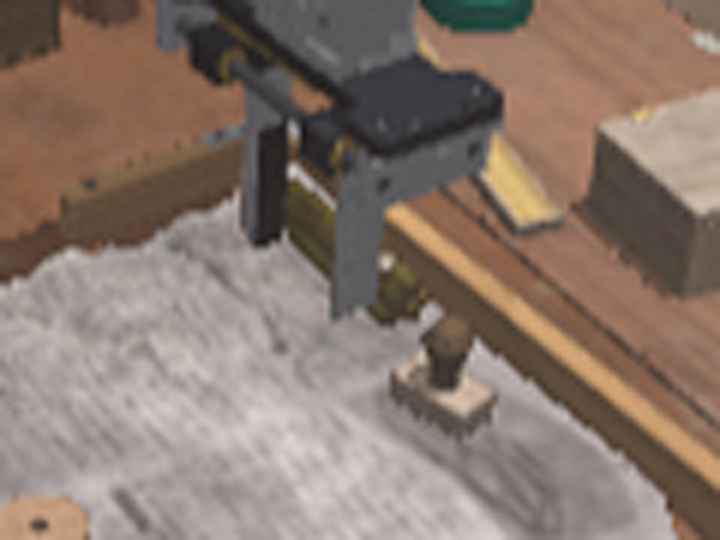

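Force rose to 14 N at the predicted depth, so B is against the back board. I'll back straight off and rise.

play_rows(increments=[[[92,0,0,-0.2,0],[92,0,0,-0.5,0],[92,0,0,-1,0],[92,0,0,-2,0],[92,0,0,-3,0],[92,-1.5,0,-2,0],[92,-3,0,-1,0],[92,-3,0,-2,0],[120,-3,0,-3,0],[160,0,0,-3,0],[200,0,0,-3,0],[255,0,0,-1,0]]])

```text
time_s: 10.73
ee_pos: [0.4374, 0.1336, 0.1112]
eef_rot: [0.163, 1.57, 0.211]
force: [-0.8, -0.4, 0.6]
grip_width: 0.037
```

```bash
python3 look.py 7; python3 - <<'E'
import cv2
im=cv2.imread('pics/t7.png'); cv2.imwrite('pics/t7c.png',cv2.resize(im[160:280,205:370],None,fx=4.8,fy=4.8,interpolation=cv2.INTER_CUBIC))
E
```

```text
t 10.73 p [437.4 133.6 111.2] F [-0.8 -0.4  0.6] w 37.0
toolx [ 0.  0. -1.] y [-0.047  0.999  0.   ] z [0.999 0.047 0.   ]
```

View pics/c7.png

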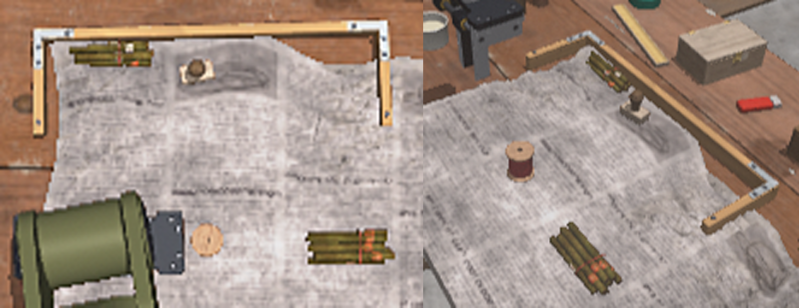

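View pics/t7c.png

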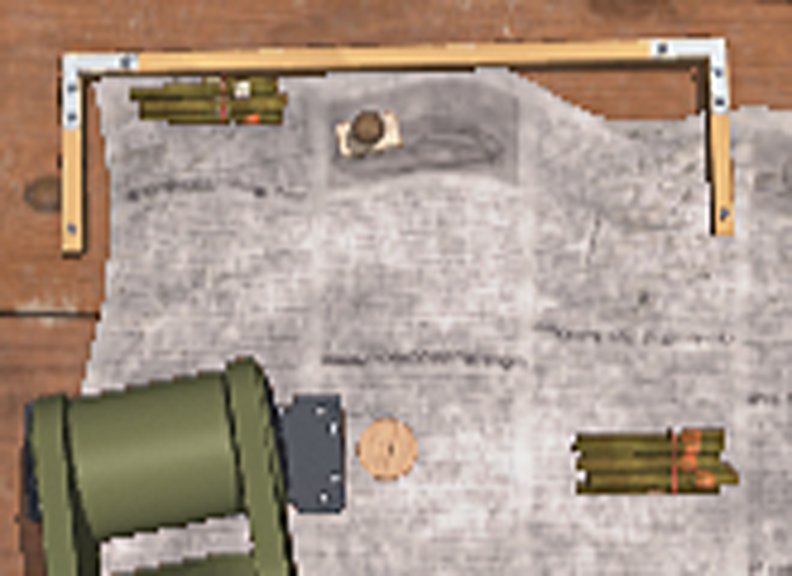

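```bash
python3 - <<'E'
from h import *
t=cv2.imread('pics/t7.png'); a=cv2.resize(t[168:192,225:270],None,fx=16,fy=16,interpolation=cv2.INTER_NEAREST)
s=cv2.imread('pics/s7.png'); b=cv2.resize(s[165:210,265:330],None,fx=10,fy=10,interpolation=cv2.INTER_CUBIC)
cv2.imwrite('pics/z7a.png',a); cv2.imwrite('pics/z7b.png',b)
E
```

```text
(no output)
```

View pics/z7a.png

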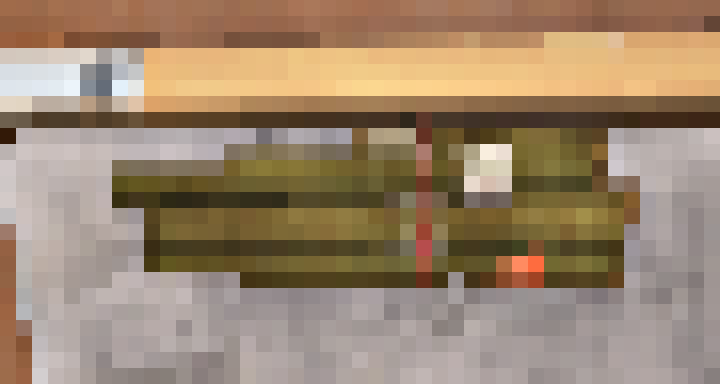

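View pics/z7b.png

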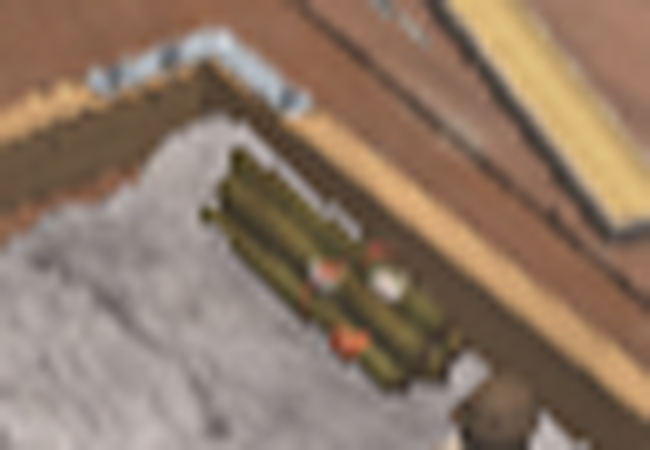

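The two views leave it open whether B's left end has a small wedge gap, because the mesh is irregular and one pixel is about 3 mm. I'll probe B's left part with the closed fingertips: if it is already flush, resistance should start near x = 654 mm, and otherwise this push will close the gap.

```bash
python3 - <<'E'
from p import *
state(0);go([625,172,111]);go([625,172,6])
E
```

```text
to [625, 172, 111] tool cm [ 0.06  2.94 18.73]
to [625, 172, 6] tool cm [10.56  2.94 18.72]
```

play_rows(increments=[[[255,0,0.6,2.5,0],[255,0,0.6,2.5,0],[255,0,0.6,2.5,0],[255,0,0.6,2.5,0],[255,0,0.5,2.5,0],[255,0,0,2.5,0],[255,0,0,2.5,0],[255,0,0,0.8,0],[255,2.5,0,0,0],[255,2.5,0,0,0],[255,2.5,0,0,0],[255,2,0,0,0]]])

```text
time_s: 11.83
ee_pos: [0.6221, 0.171, 0.0134]
eef_rot: [-2.925, 1.57, -2.879]
force: [0.6, 0.1, 0.1]
grip_width: 0.0001
```

play_rows(increments=[[[255,0.8,0,0,0],[255,0,0,0,0],[255,0,0,0,0]]])

```text
time_s: 12.08
ee_pos: [0.6226, 0.1713, 0.0084]
eef_rot: [0.141, 1.57, 0.188]
force: [0.5, -0.6, 0.3]
grip_width: 0.0005
```

play_rows(increments=[[[255,0,0,0.5,0],[255,0,0,0.5,0],[255,0,0,0.5,0],[255,0,0,0.5,0],[255,0,0,0.4,0],[255,0,0,0.2,0],[255,0,0,0.1,0],[255,0,0,0,0]]])

```text
time_s: 12.75
ee_pos: [0.6489, 0.1726, 0.0078]
eef_rot: [-2.853, 1.571, -2.806]
force: [-0.1, -0.3, -0.5]
grip_width: 0.0005
```

play_rows(increments=[[[255,0,0,0.1,0],[255,0,0,0.1,0],[255,0,0,0,0]]])

```text
time_s: 13.0
ee_pos: [0.6509, 0.1727, 0.0079]
eef_rot: [-0.063, 1.571, -0.016]
force: [0.4, -0.1, -1.1]
grip_width: 0.0005
```

play_rows(increments=[[[255,0,0,0.1,0],[255,0,0,0.1,0],[255,0,0,0,0]]])

```text
time_s: 13.25
ee_pos: [0.653, 0.1728, 0.008]
eef_rot: [0.128, 1.571, 0.174]
force: [-0.1, 0.1, 0.1]
grip_width: 0.0005
```

play_rows(increments=[[[255,0,0,0.1,0],[255,0,0,0.05,0],[255,0,0,0,0]]])

```text
time_s: 13.5
ee_pos: [0.6538, 0.1728, 0.0079]
eef_rot: [-3.051, 1.569, -3.005]
force: [-6.6, -0.3, 4.3]
grip_width: -0.0
```

Resistance began at x ≈ 653.6 mm against the predicted 653.8, so B lies flush along its length. I'll retreat and go to A's right end.

play_rows(increments=[[[255,0,0,-0.2,0],[255,0,0,-0.3,0],[255,0,0,-0.8,0],[255,0,0,-2,0],[255,0,0,-3,0],[255,-3,0,-2,0],[255,-3,0,-1,0],[255,-3,0,0,0],[255,-3,0,0,0],[255,0,0,0,0],[255,0,0,0,0]]])

```text
time_s: 14.42
ee_pos: [0.562, 0.1687, 0.1295]
eef_rot: [0.183, 1.567, 0.23]
force: [-1.0, -0.3, -0.7]
grip_width: 0.0004
```

```bash
python3 - <<'E'
from p import *
state();go([446,-237,125]);go([446,-237,6])
E
```

```text
t 14.42 p [562.  168.7 129.5] F [-1.  -0.3 -0.7] w 0.4
toolx [ 0.003  0.001 -1.   ] y [-0.047  0.999  0.001] z [0.999 0.047 0.003]
to [446, -237, 125] tool cm [  0.38 -39.98 -13.49]
to [446, -237, 6] tool cm [ 12.28 -39.98 -13.53]
```

play_rows(increments=[[[255,0,-3.6,-1.3,0],[255,0,-3.6,-1.3,0],[255,0,-3.6,-1.3,0],[255,0,-3.6,-1.3,0],[255,0,-3.6,-1.3,0],[255,0,-3.6,-1.3,0],[255,0,-3.6,-1.3,0],[255,0,-3.6,-1.3,0],[255,0,-3.6,-1.3,0],[255,0,-3.6,-1.3,0],[255,0,-2,-0.5,0],[255,0,-2,0,0]]])

```text
time_s: 15.42
ee_pos: [0.4436, -0.2389, 0.1265]
eef_rot: [2.578, 1.569, 2.623]
force: [-0.4, 0.3, 0.9]
grip_width: 0.0007
```

play_rows(increments=[[[255,0,0,0,0],[255,0,0,0,0]]])

```text
time_s: 15.58
ee_pos: [0.4447, -0.2376, 0.1266]
eef_rot: [2.508, 1.569, 2.553]
force: [0.0, -0.3, -0.5]
grip_width: 0.0005
```

```bash
python3 look.py 8;python3 - <<'E'
from p import *
go([446,-237,6])
t=cv2.imread('pics/t8.png'); cv2.imwrite('pics/z8.png',cv2.resize(t[168:192,225:270],None,fx=16,fy=16,interpolation=cv2.INTER_NEAREST))
E
```

```text
t 15.58 p [ 444.7 -237.6  126.6] F [ 0.  -0.3 -0.5] w 0.5
toolx [-0.002  0.001 -1.   ] y [-0.045  0.999  0.001] z [ 0.999  0.045 -0.002]
to [446, -237, 6] tool cm [12.11 -0.06  0.1 ]
```

View pics/c8.png

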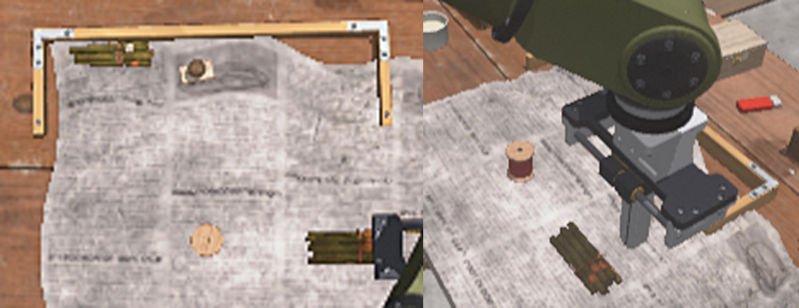

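View pics/z8.png

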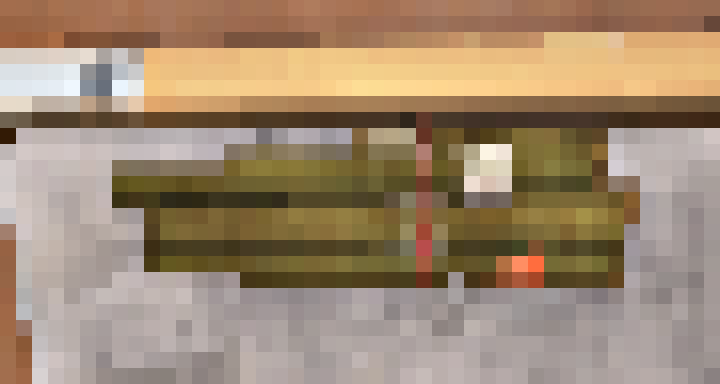

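B's picture is unchanged by the probe, so it was already flush. The hand now hovers beside A's right end; I'll lower it and push A leftward.

play_rows(increments=[[[255,3,0,0,0],[255,3,0,0,0],[255,2.5,0,0,0],[255,2,0,0,0],[255,1,0,0,0],[255,0.5,0,0,0],[255,0,0,0,0],[255,0,0,0,0]]])

```text
time_s: 16.35
ee_pos: [0.4459, -0.2374, 0.0087]
eef_rot: [-0.605, 1.57, -0.557]
force: [-0.4, -1.5, 0.4]
grip_width: 0.0007
```

play_rows(increments=[[[255,0,0.6,0,0],[255,0,0.6,0,0],[255,0,0.6,0,0],[255,0,0.6,0,0],[255,0,0.6,0,0],[255,0,0.6,0,0],[255,0,0.6,0,0],[255,0,0.6,0,0],[255,0,0.6,0,0],[255,0,0.6,0,0],[255,0,0.3,0,0],[255,0,0.1,0,0]]])

```text
time_s: 17.35
ee_pos: [0.4423, -0.1729, 0.0079]
eef_rot: [2.428, 1.571, 2.476]
force: [0.3, -0.3, -0.4]
grip_width: 0.0006
```

play_rows(increments=[[[255,0,0,0,0],[255,0,-0.5,0,0],[255,0,-0.8,0,0],[255,0,-1,0,0],[255,-2,-2,0,0],[255,-3,-2,0,0],[255,-3,0,0,0],[255,0,0,0,0],[92,0,0,0,0]]])

```text
time_s: 18.1
ee_pos: [0.4457, -0.2379, 0.0891]
eef_rot: [-0.609, 1.568, -0.564]
force: [0.2, 0.9, -0.6]
grip_width: 0.0042
```

```bash
python3 look.py 9;python3 - <<'E'
from m import *
im=cv2.cvtColor(cv2.imread('pics/t9.png'),cv2.COLOR_BGR2RGB)
for r,b in bundles(im):
    if max(r[1])<200 and abs(b[0]-320)<60: print(np.round(r[0]),np.round(r[1]),round(r[2],1),b)
t=cv2.imread('pics/t9.png'); cv2.imwrite('pics/z9.png',cv2.resize(t[240:275,300:350],None,fx=14,fy=14,interpolation=cv2.INTER_NEAREST))
E
```

```text
t 18.1 p [ 445.7 -237.9   89.1] F [ 0.2  0.9 -0.6] w 4.2
toolx [ 0.002 -0.002 -1.   ] y [-0.046  0.999 -0.002] z [0.999 0.046 0.002]
[ 437. -112.] [ 38. 105.] 1.3 (310, 251, 34, 13)
```

View pics/c9.png

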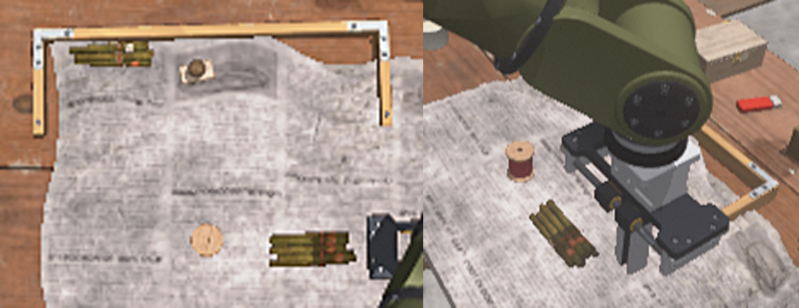

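View pics/z9.png

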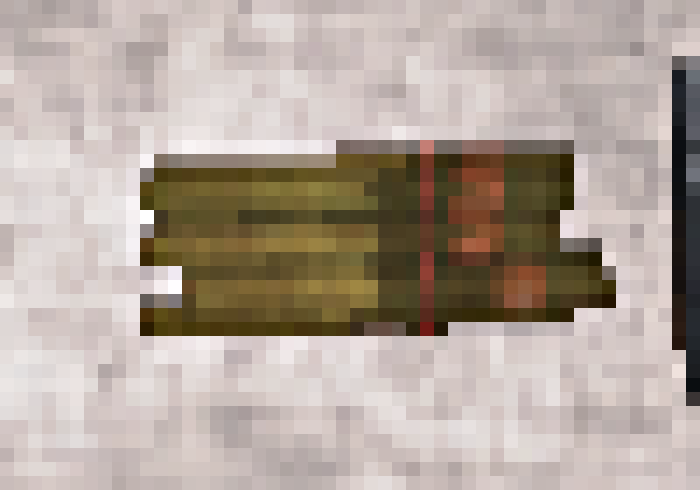

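A now sits at about (438,−111) mm, parallel to the board. I'll go behind it and push it straight in.

```bash
python3 - <<'E'
from p import *
go([383,-114,90]);go([383,-114,6])
E
```

```text
to [383, -114, 90] tool cm [-0.28 12.54 -5.6 ]
to [383, -114, 6] tool cm [ 8.12 12.53 -5.6 ]
```

play_rows(increments=[[[92,0,0,-2.8,0],[92,0,0,-2.8,0],[92,0,3,0,0],[92,0,3,0,0],[92,0,3,0,0],[92,0,2.6,0,0],[92,0,1,0,0],[92,0,0,0,0],[92,0,0,0,0]]])

```text
time_s: 18.95
ee_pos: [0.3835, -0.1135, 0.0876]
eef_rot: [3.057, 1.57, 3.105]
force: [0.1, 0.4, 0.0]
grip_width: 0.06
```

```bash
python3 - <<'E'
from p import *
state();go([383,-114,6])
E
```

```text
t 18.95 p [ 383.5 -113.5   87.6] F [0.1 0.4 0. ] w 60.0
toolx [-0.001  0.    -1.   ] y [-0.048  0.999  0.   ] z [ 0.999  0.048 -0.001]
to [383, -114, 6] tool cm [ 8.16 -0.05 -0.05]
```

play_rows(increments=[[[92,2.5,0,0,0],[92,2.5,0,0,0],[92,2,0,0,0],[92,1,0,0,0],[92,0,0,0,0],[92,0,0,0.8,0],[92,0,0,0.8,0],[92,0,0,0.8,0],[92,0,0,0.8,0],[92,0,0,0.8,0],[92,0,0,0.8,0],[92,0,0,0.8,0]]])

```text
time_s: 19.95
ee_pos: [0.4403, -0.1105, 0.0081]
eef_rot: [-0.49, 1.571, -0.443]
force: [-1.1, 0.5, 0.8]
grip_width: 0.0599
```

play_rows(increments=[[[92,0,0,0.8,0],[92,0,0,0.8,0],[92,0,0,0.8,0],[92,0,0,0.8,0],[92,0,0,0.8,0],[92,0,0,0.8,0],[92,0,0,0.8,0],[92,0,0,0.8,0],[92,0,0,0.8,0],[92,0,0,0.8,0],[92,0,0,0.8,0],[92,0,0,0.4,0]]])

```text
time_s: 20.95
ee_pos: [0.5324, -0.1062, 0.0079]
eef_rot: [-0.22, 1.57, -0.173]
force: [-0.9, 0.1, 0.4]
grip_width: 0.0599
```

```bash
python3 look.py 10
```

```text
t 20.95 p [ 532.4 -106.2    7.9] F [-0.9  0.1  0.4] w 59.9
toolx [ 0. -0. -1.] y [-0.047  0.999 -0.   ] z [0.999 0.047 0.   ]
```

View pics/c10.png

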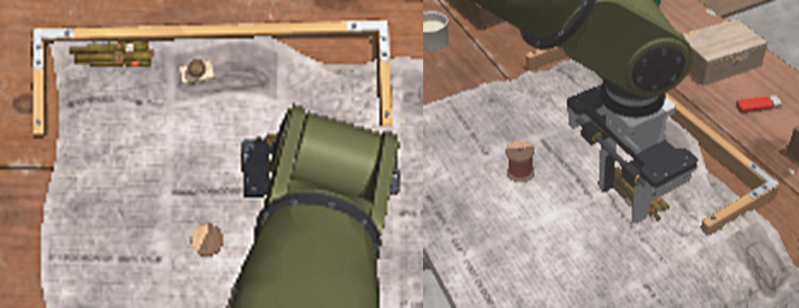

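play_rows(increments=[[[92,0,0,0.9,0],[92,0,0,0.9,0],[92,0,0,0.9,0],[92,0,0,0.9,0],[92,0,0,0.9,0],[92,0,0,0.9,0],[92,0,0,0.9,0],[92,0,0,0.9,0],[92,0,0,0.9,0],[92,0,0,0.9,0],[92,0,0,0.7,0],[92,0,0,0.5,0]]])

```text
time_s: 22.05
ee_pos: [0.6335, -0.1014, 0.0078]
eef_rot: [2.912, 1.571, 2.958]
force: [-0.0, 0.2, 0.9]
grip_width: 0.0602
```

play_rows(increments=[[[92,0,0,0.3,0],[92,0,0,0.2,0],[92,0,0,0.1,0],[92,0,0,0,0]]])

```text
time_s: 22.38
ee_pos: [0.6391, -0.1012, 0.0079]
eef_rot: [2.895, 1.571, 2.942]
force: [-0.9, 0.8, -0.8]
grip_width: 0.0597
```

play_rows(increments=[[[92,0,0,0.1,0],[92,0,0,0.1,0],[92,0,0,0,0]]])

```text
time_s: 22.63
ee_pos: [0.6412, -0.1011, 0.008]
eef_rot: [-0.071, 1.571, -0.024]
force: [-0.5, 0.4, 0.2]
grip_width: 0.0597
```

play_rows(increments=[[[92,0,0,0.1,0],[92,0,0,0.1,0],[92,0,0,0,0]]])

```text
time_s: 22.88
ee_pos: [0.6433, -0.101, 0.008]
eef_rot: [-0.329, 1.571, -0.282]
force: [-0.3, -0.2, -0.2]
grip_width: 0.0602
```

play_rows(increments=[[[92,0,0,0.2,0],[92,0,0,0.2,0],[92,0,0,0.2,0],[92,0,0,0.1,0],[92,0,0,0,0]]])

```text
time_s: 23.3
ee_pos: [0.6504, -0.1006, 0.0079]
eef_rot: [-0.237, 1.571, -0.19]
force: [0.3, -0.7, -0.6]
grip_width: 0.06
```

play_rows(increments=[[[92,0,0,0.1,0],[92,0,0,0.1,0],[92,0,0,0,0]]])

```text
time_s: 23.55
ee_pos: [0.6523, -0.1005, 0.0079]
eef_rot: [-0.365, 1.571, -0.318]
force: [0.2, 0.2, 0.9]
grip_width: 0.06
```

play_rows(increments=[[[92,0,0,0.1,0],[92,0,0,0.1,0],[92,0,0,0,0]]])

```text
time_s: 23.8
ee_pos: [0.6543, -0.1005, 0.0079]
eef_rot: [-0.333, 1.571, -0.286]
force: [0.1, 0.3, -0.1]
grip_width: 0.0602
```

play_rows(increments=[[[92,0,0,0.1,0],[92,0,0,0,0]]])

```text
time_s: 23.97
ee_pos: [0.6553, -0.1004, 0.0079]
eef_rot: [0.123, 1.571, 0.17]
force: [0.3, -0.5, -0.9]
grip_width: 0.0603
```

play_rows(increments=[[[92,0,0,0.1,0],[92,0,0,0,0]]])

```text
time_s: 24.13
ee_pos: [0.6556, -0.1004, 0.0079]
eef_rot: [3.031, 1.569, 3.077]
force: [-5.6, 0.1, 3.4]
grip_width: 0.0597
```

play_rows(increments=[[[92,0,0,0.1,0],[92,0,0,0,0]]])

```text
time_s: 24.3
ee_pos: [0.6556, -0.1004, 0.0079]
eef_rot: [3.038, 1.566, 3.085]
force: [-14.0, 0.4, 8.7]
grip_width: 0.0604
```

play_rows(increments=[[[92,0,0,-0.1,0],[92,0,0,-0.2,0],[92,0,0,-0.5,0],[92,0,0,-1,0],[92,0,0,-2,0],[92,0,0,-3,0],[92,-2,0,-3,0],[92,-3,0,-3,0],[92,-3,0,-3,0],[92,-3,0,-3,0],[92,-1,0,-2,0],[92,0,0,0,0]]])

```text
time_s: 25.3
ee_pos: [0.4494, -0.1104, 0.1291]
eef_rot: [-0.394, 1.566, -0.348]
force: [0.7, -0.7, 0.0]
grip_width: 0.0598
```

```bash
python3 look.py 11;python3 - <<'E'
import cv2
t=cv2.imread('pics/t11.png'); cv2.imwrite('pics/z11.png',cv2.resize(t[165:195,225:345],None,fx=6.6,fy=6.6,interpolation=cv2.INTER_NEAREST))
E
```

```text
t 25.3 p [ 449.4 -110.4  129.1] F [ 0.7 -0.7  0. ] w 59.8
toolx [ 0.004 -0.001 -1.   ] y [-0.046  0.999 -0.002] z [0.999 0.046 0.004]
```

View pics/c11.png

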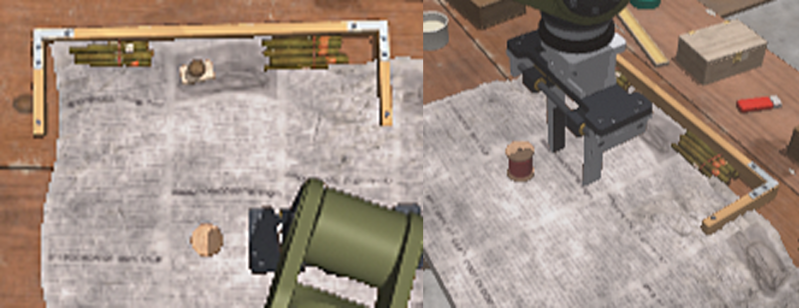

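View pics/z11.png

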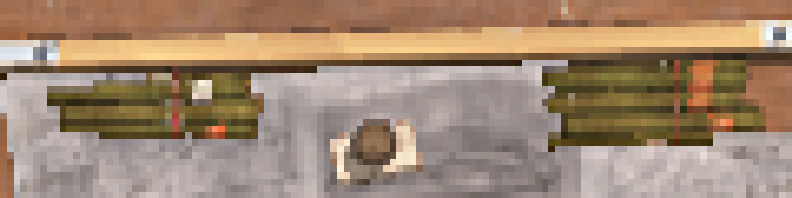

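```bash
python3 - <<'E'
import cv2, numpy as np
a=cv2.imread('pics/top0.png')[235:265,212:257]; b=cv2.imread('pics/t11.png')[165:195,225:270]
M=cv2.getRotationMatrix2D((22,15),np.degrees(.2),16); M[:,2]+=np.array([360,240])-np.array([22,15])
cv2.imwrite('pics/cmp.png',np.vstack([cv2.warpAffine(a,M,(720,300) if 0 else (720,480),flags=cv2.INTER_CUBIC)[100:400],cv2.resize(b,None,fx=16,fy=16)[:290]]))
t0=cv2.imread('pics/top0.png').astype(int);t1=cv2.imread('pics/t11.png').astype(int)
d=np.abs(t0-t1).max(2)
for n,(x,y,r) in dict(stamp=(281,187,10),spool=(285,254,9),pot=(168,244,13),tamper=(165,172,12)).items(): print(n,d[y-r:y+r,x-r:x+r].max(),(d[y-r:y+r,x-r:x+r]>40).sum())
E
```

```text
stamp 9 0
spool 94 53
pot 8 0
tamper 7 0
```

View pics/cmp.png

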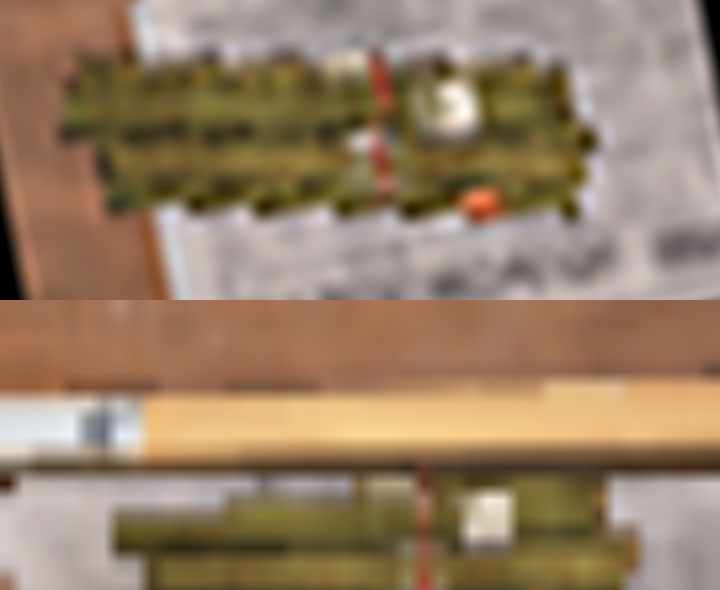

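```bash
python3 - <<'E'
from h import *
def pca(f,x0,x1,y0,y1):
    im=cv2.imread(f); hsv=cv2.cvtColor(im,cv2.COLOR_BGR2HSV); lab=cv2.cvtColor(im,cv2.COLOR_BGR2LAB)
    m=np.zeros(im.shape[:2],bool); m[y0:y1,x0:x1]=True
    m&=(hsv[...,1]>80)&(hsv[...,0]>18)&(hsv[...,0]<40)&(hsv[...,2]<165)
    v,u=np.nonzero(m); P=ray('top',np.c_[u,v],.012)[:,:2]; 
    w,V=np.linalg.eigh(np.cov(P.T)); d=V[:,1]*np.sign(V[1,1]); print(f,len(u),'ctr',np.round(P.mean(0)*1000,1),'yaw',round(-d[0]/d[1],3),np.round(np.sqrt(w*12)*1000))
pca('pics/t11.png',228,270,176,188); pca('pics/t11.png',305,345,173,190)
pca('pics/t9.png',305,350,245,270); pca('pics/t8.png',228,270,176,188)
E
```

```text
pics/t11.png 219 ctr [677.6 144.3] yaw 0.042 [29. 99.]
pics/t11.png 301 ctr [684.9 -94.6] yaw 0.056 [41. 97.]
pics/t9.png 304 ctr [ 436.4 -106. ] yaw 0.056 [39. 97.]
pics/t8.png 219 ctr [677.6 144.1] yaw 0.052 [29. 99.]
```

PCA gives B a yaw of about 0.04–0.05 and A about 0.056, against 0.047 for the board, so both lie flush. I'll draw the hand further up and recheck the spool, which was under the hand's shadow.

play_rows(increments=[[[92,-2,-3,0,0],[92,-2,-3,0,0],[92,-2,-3,0,0],[92,0,-3,0,0],[92,0,-3,0,0],[92,0,0,0,0],[92,0,0,0,0],[92,0,0,0,0]]])

```text
time_s: 26.07
ee_pos: [0.4582, -0.2593, 0.1851]
eef_rot: [2.399, 1.569, 2.446]
force: [0.4, -0.0, 0.0]
grip_width: 0.06
```

```bash
python3 look.py 12; python3 - <<'E'
import cv2,numpy as np
t0=cv2.imread('pics/top0.png').astype(int);t1=cv2.imread('pics/t12.png').astype(int)
d=np.abs(t0-t1).max(2)
for n,(x,y,r) in dict(stamp=(281,187,10),spool=(285,254,9),pot=(168,244,13),tamper=(165,172,12)).items(): print(n,d[y-r:y+r,x-r:x+r].max())
E
```

```text
t 26.07 p [ 458.2 -259.3  185.1] F [ 0.4 -0.   0. ] w 60.0
toolx [-0.001  0.001 -1.   ] y [-0.047  0.999  0.001] z [ 0.999  0.047 -0.001]
stamp 11
spool 11
pot 12
tamper 10
```

View pics/c12.png

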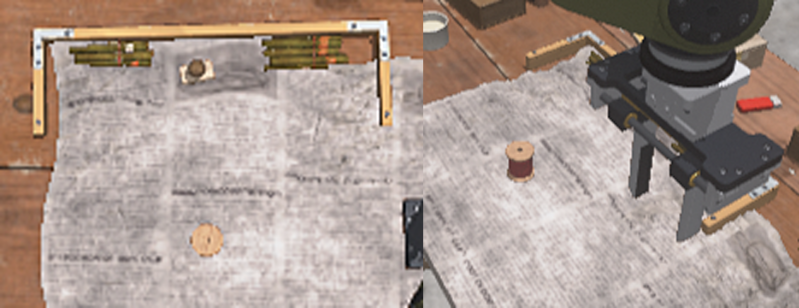

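Both bundles lie against the back board on either side of the stamp, the other four things are unchanged, and the hand is clear.

```bash
python3 -c "
from station import ctrl
print(ctrl.hand_in())"
```

```text
the job is handed in; nothing more can be done
None
```

Both bundles are in the bay with their long sides against the back board, the narrow one (B) left of the stamp and the wide one (A) right of it. I handed the job in at about 26 s. Each was pushed on its end to slide it sideways along the bench, then pushed in from behind with two fingertips. Nothing was gripped or lifted.

**Last checks:**
- **Contact:** both bundles met the board with about 14 N, within 1–2 mm of the depth worked out from the camera images.
- **Alignment:** B measured 0.042 rad in the last measurement (0.052 in an earlier picture) and A 0.056 rad, against about 0.047 rad for the board.
- **Other things:** the spool, stamp, pot and tamping stick look the same in the top view as at the start. The hand was clear, about 185 mm above the bench.

**One disagreement:** up close, the pictures hinted at a small gap at B's left end. I pressed there with the closed fingertips. They met resistance within 1 mm of where a flush bundle should be, and B did not move, so I took the gap to be its uneven outline. I did not press on B's right end or probe A this way.

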